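# Stack the empty specimen tray on the full one

### The job

Pick up the large empty specimen tray with the bar handle and stack it squarely on the tray of mounted specimens, so that its four feet drop into the corner sockets and it sits down fully on the rim. The long sides must run the same way, either way round. Lower it onto the lower tray rather than dropping it, and leave the smaller tray with a handle where it stands.

Things in the scene. Friction and masses are not known exactly. Their poses are not given: they have to be found in the camera images.
- tray: Large empty tray with aluminium bar handle, white plastic, 140 (x) x 110 mm, loose, up to 0.5 kg. Lengths in mm. Origin: centre, at the foot tips (z 0 on the bench); z up. Cone feet 18 mm long, 6 mm wide at the tip, 20 at the root, at x +-53, y +-38. Underside z 18, rim z 52. Handle bar along x over the centre, 80 long, 14 wide (y), z 84 to 100, a post at each end; nothing else is above the rim.
- base: Lower tray with four black specimens (30 mm discs, below the rim), no handle: white plastic, 140 (x) x 110 mm, same feet, loose, 0.6 kg. Lengths in mm. Origin: centre, at the foot tips; z up. Rim z 52. Open square sockets 26 wide, 30 deep at x +-53, y +-38, mouths at the rim. Seated, the upper tray's origin is 34 mm straight above this one's; the cones centre it to about 3 mm.
- small: Smaller tray, to be left alone: same form, white plastic with aluminium bar handle (60 mm long, top at z 100), but only 100 (x) x 80 mm; it does not fit the sockets. Lengths in mm. Origin: centre, at the foot tips; z up. Rim z 52.
Not all that is in view belongs to the job. What is shaped like the tray but pink is not meant.

How it is judged:
By the outcome, as a careful person would: the job done as asked, in the order asked, and still so for the second after the job is handed in, with the robot touching nothing.
It also fails if it takes over 38 s, if anything falls off the work surface, if the arm or the gripper's body presses on something with over 40 N, if the wrist force passes 120 N, or if a joint passes its speed limit or range.

### The arm

A 6-joint arm with a two-finger parallel gripper is mounted at the origin on the work surface. World frame = base frame: x ahead of the robot, y to its left, z up, the work surface at z = 0. Lengths are in mm, angles in rad, forces in N, time in s.
With the tool pointing down it reaches from about 425 to 950 mm from the base axis. Payload 14.7 kg.
Tool frame: the origin (TCP) lies between the finger pads; the fingertips stand 11 mm ahead of it and the grasp point (between the pads) lies 8 mm behind it; x points along the fingers, z is the direction in which the jaws open and shut, and the axes are right-handed (so a half turn about x gives the same grasp; the last joint's range is limited). The gripper opens to 85 mm and grips with 20 to 120 N. Pads are 22 mm wide; open, the fingers measure 114 mm over their backs; the gripper's body (76 mm by 85 mm) begins 54 mm behind the grasp point. The pads swing forward as they close: fully open they stand 13 mm farther back than shut.
Start: joints at [-1.312, 0.48, 1.596, -0, 1.065, -0.047], TCP at [195.703, -619.833, 242.297] pointing down, gripper open.
Joint ranges: [-2.75, 2.75], [-0.82, 2.05], [0.23, 2.67], [-1.56, 4.7], [0.09, 2.69], [-2.92, 2.92]. Speed limits (rad/s): [1.89, 1.89, 2.39, 3.01, 3.01, 3.01].

### API

Orientations are given as a rotation vector (axis times angle).
In Python, from rig import ctrl, sensors, viewer gives the robot as it stands. Calls block until the motion is done:
- ctrl.goto(position, orientation): joint-space move of the TCP to a pose.
- ctrl.move_straight(position, vel=150, ori=None): straight line of the TCP; ori=None keeps the orientation; vel is the mean speed in mm/s.
- ctrl.movej(angles): joint-space move.
- ctrl.set_gripper(opening): finger opening in mm; the grip force is fixed at half the most; returns when the fingers have stopped.
- ctrl.sleep(seconds).
- ctrl.inverse_kinematics(position, orientation): joint angles nearest the present ones, or None.
- sensors.observe(): the state.
- viewer.grab_frame(name): name is "side" or "top"; returns (picture, depth): 480x640x3 uint8, red, green, blue; 480x640 float32, mm along the optical axis (not along the pixel's ray), 0 where there is no reading.
- viewer.get_calibration(name): a dict with "fx", "fy", "cx", "cy" (pixels), "k1" (the pictures are not rectified: a ray, as slopes to the right and down, at radius r is drawn at 1 + k1 r^2 times it, then the intrinsics apply), "R" (3x3) and "t" (3): a world point X has camera coordinates R X + t. Camera axes: x right, y down, z forward; pixel columns grow to the right and rows downward; lengths in mm; the calibration is good to about 2 mm. A picture is of the moment at which its call begins. get_calibration takes no time and is no camera call.
A pose or a line that the arm cannot do raises ctrl.PlanningError and nothing moves.
- ctrl.job_done(): hands the job in, once; it reports no verdict.
The state is a dict: "t": time; "joints": joint angles; "dq": joint speeds; "effort": joint torques, N m; "eef_pos": TCP position; "eef_rot": TCP orientation; "wrist_force": force on the tool from outside, world axes, zero at the start; "ft_torque": the same for the moment, N m; "gripper_width": finger opening in mm.
Only numpy, scipy, OpenCV 4.12 (cv2) and the standard library are available. Lean on these libraries where they do the work, as an engineer would, in place of code of your own. Each camera call takes 0.05 s, during which the arm holds its last target. There are 200 camera calls.

## Working session

There is one attempt and no reset: what is moved stays moved. The work goes in short steps, each a Python script; the robot and the scene stay as the last script left them, time stands still between calls to the robot, and variables do not carry over. Pictures are saved under pics/ and viewed, about 8 in all and at most 12, crops included, and the job is handed in when it is done.

```bash
ls; mkdir -p pics; python3 - <<'E'
from rig import ctrl,sensors,viewer
import cv2,numpy as np
for n in("top","side"):
    p,d=viewer.grab_frame(n); cv2.imwrite(f"pics/{n}0.png",p[...,::-1]); np.save(f"pics/{n}0.npy",d)
    print(n,viewer.get_calibration(n))
print(sensors.observe())
E
```

```text
pics
top {'fx': 555.4507587217386, 'fy': 555.4507587217386, 'cx': 322.8734396274365, 'cy': 238.6681202936166, 'k1': -0.06322483044221172, 'R': array([[ 0.02660861, -0.99950618,  0.01671438],
       [-0.99800494, -0.02751887, -0.05682292],
       [ 0.05725482, -0.01516906, -0.99824435]]), 't': array([ -12.97724156,  445.44201685, 1078.66407511])}
side {'fx': 438.30267474603863, 'fy': 438.30267474603863, 'cx': 308.58840147188795, 'cy': 241.61183315709647, 'k1': 7.878914137175719e-05, 'R': array([[-0.93105318, -0.36475244,  0.00977971],
       [-0.22451677,  0.55155345, -0.8033561 ],
       [ 0.28763206, -0.75016295, -0.59541863]]), 't': array([436.96466292, 140.27779092, 746.07646587])}
{'t': 0.1, 'joints': array([-1.31166227e+00,  4.80826441e-01,  1.59682351e+00,  9.52382911e-06,
        1.06510021e+00, -4.65870373e-02]), 'dq': array([-0.00116622, -0.00229631, -0.00198672, -0.00037884,  0.00053763,
       -0.00063571]), 'effort': array([ 1.57616737e-04, -9.52254224e+01, -4.31043792e+01, -1.03250020e-04,
        5.24100542e-03, -5.91611479e-05]), 'eef_pos': array([ 195.57368976, -619.49218699,  241.69465443]), 'eef_rot': array([ 0.98184217,  1.33937503, -0.98062471]), 'wrist_force': array([-0.47263803, -0.16143185, -0.06485233]), 'ft_torque': array([-0.03401007,  0.04355654,  0.03540543]), 'gripper_width': 85.2557799135017}
```

View pics/top0.png

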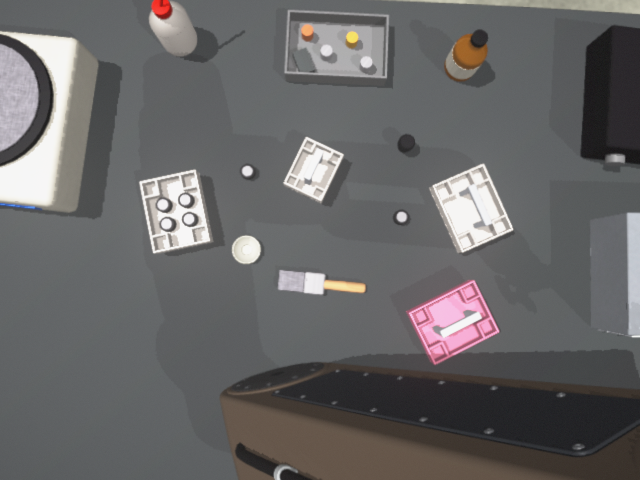

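View pics/side0.png

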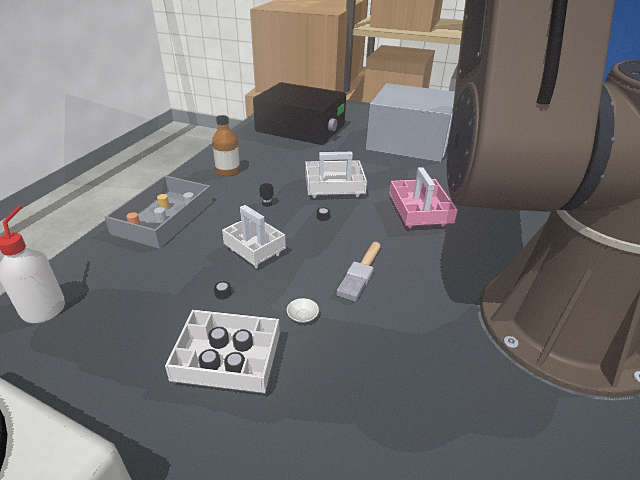

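Top view: the candidates with a handle are a white one at (472,208), a white one at (314,170) and a pink one at (453,322). The one at (472,208) is white and clearly the larger, so it is the one meant. The base with four discs is at (176,211). I'll confirm this in an enlarged crop.

```bash
python3 - <<'E'
import cv2,numpy as np
p=cv2.imread("pics/top0.png")
a=cv2.resize(p[155:265,422:522],None,fx=4,fy=4,interpolation=cv2.INTER_CUBIC)
b=cv2.resize(p[155:265,126:226],None,fx=4,fy=4,interpolation=cv2.INTER_CUBIC)
cv2.imwrite("pics/c1.png",np.hstack([a,b]))
E
```

```text
(no output)
```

View pics/c1.png

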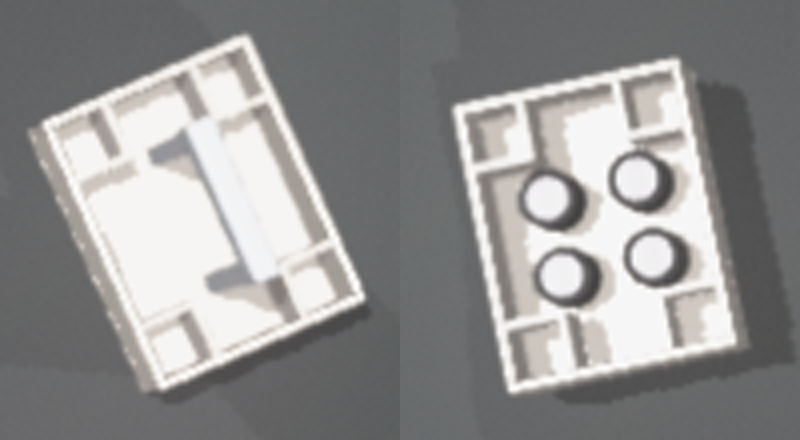

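Left: the large tray with rim corners at crop (45,122), (248,36), (365,299), (160,390) and the bar from (200,120) to (265,280). Right: the base with rim corners at (455,105), (680,60), (738,345), (510,392). I'll fit both rims and check the sizes.

```bash
cat > h.py <<'E'
import cv2,numpy as np
from rig import viewer
from scipy.spatial.transform import Rotation as Ro
def ray(name,px,z):
    c=viewer.get_calibration(name);K=np.array([[c['fx'],0,c['cx']],[0,c['fy'],c['cy']],[0,0,1]])
    u=cv2.undistortPoints(np.array(px,float).reshape(-1,1,2),K,np.array([c['k1'],0,0,0,0.]))[:,0]
    # model: drawn = (1+k1 r^2)*ray, same as cv2's
    d=np.c_[u,np.ones(len(u))]@c['R'];o=-c['R'].T@c['t']
    return o+d*((z-o[2])/d[:,2])[:,None]
def proj(name,X):
    c=viewer.get_calibration(name);K=np.array([[c['fx'],0,c['cx']],[0,c['fy'],c['cy']],[0,0,1]])
    return cv2.projectPoints(np.array(X,float),cv2.Rodrigues(c['R'])[0],c['t'],K,np.array([c['k1'],0,0,0,0.]))[0][:,0]
def rect(P,L=140,W=110):
    "corners in order; first two span a short side -> centre, yaw of long axis, residuals, sides"
    m=np.array([[-L,-W],[-L,W],[L,W],[L,-W]])/2
    best=None
    for M in (m,m*[1,-1]):
        q=P[:,:2]-P[:,:2].mean(0);U,s,V=np.linalg.svd(M.T@q);
        D=np.diag([1,np.sign(np.linalg.det(U@V))]);R=(U@D@V);e=q-M@R
        if best is None or (e**2).sum()<best[2]: best=(P[:,:2].mean(0),np.arctan2(R[0,1],R[0,0]),(e**2).sum())
    s=np.linalg.norm(np.roll(P,-1,0)-P,axis=1)
    return best[0],best[1],np.sqrt(best[2]/4),s
def down(yaw):
    "tool x down, tool z (jaw dir) at angle yaw"
    z=np.array([np.cos(yaw),np.sin(yaw),0]);x=np.array([0,0,-1.]);return Ro.from_matrix(np.c_[x,np.cross(z,x),z]).as_rotvec()
E
python3 - <<'E'
from h import *
from rig import ctrl,sensors
f=lambda c,ox,oy:(np.array(c,float)+.5)/4-.5+[ox,oy]
T=f([(45,122),(248,36),(365,299),(160,390)],422,155)
B=f([(55,105),(280,60),(338,345),(110,392)],126,155)
d=np.load("pics/top0.npy")
for n,q in(("tray",T),("base",B)):
    P=ray("top",q,52);print(n,P.round(1).tolist(),rect(P))
    print(proj("top",P)-q)
H=f([(200,120),(265,280)],422,155);P=ray("top",H,100);print("bar",P,P.mean(0),np.linalg.norm(P[1]-P[0]),np.arctan2(*(P[1]-P[0])[1::-1]))
u=H.mean(0).round().astype(int);print("depth",d[u[1],u[0]])
c=viewer.get_calibration("top");print("expect",(c['R']@P.mean(0)+c['t'])[2])
for k in range(4):
  print(ctrl.inverse_kinematics(P.mean(0)*[1,1,.84],down(np.arctan2(*(P[1]-P[0])[1::-1])+np.pi/2*(2*k+1))))
E
```

```text
tray [[552.0, -208.4, 52.0], [597.0, -306.8, 52.0], [471.3, -364.8, 52.0], [425.0, -265.6, 52.0]] (array([ 511.32523361, -286.3976812 ]), np.float64(-2.7117691752021233), np.float64(0.914478192191008), array([108.22363621, 138.4630106 , 109.56310657, 139.26112873]))
[[-2.84217094e-12  1.39266376e-12]
 [-4.06714662e-10  1.89857019e-10]
 [-1.12754606e-09  5.51949597e-11]
 [-1.85309545e-11 -1.79056769e-12]]
base [[544.2, 353.0, 52.0], [568.6, 246.0, 52.0], [433.3, 212.9, 52.0], [408.1, 320.3, 52.0]] (array([488.55989859, 283.0377123 ]), np.float64(-2.907612228462419), np.float64(0.5288313585645092), array([109.69993763, 139.31318062, 110.32468611, 140.03110148]))
[[ 1.24938992e-09  3.93669097e-10]
 [ 2.66595634e-11  1.46087586e-11]
 [ 8.24229573e-13  8.52651283e-14]
 [ 2.61110245e-10 -2.13447038e-11]]
bar [[ 547.47958466 -269.91510106  100.        ]
 [ 474.67870992 -300.74139603  100.        ]] [ 511.07914729 -285.32824855  100.        ] 79.05838237798916 -2.7410499922769396
depth 1012.141
expect 1012.4295475433968
[-5.60971030e-01  5.91692299e-01  1.87761605e+00 -4.44089210e-16
  6.72284308e-01  6.09282635e-01]
[-5.60971030e-01  5.91692299e-01  1.87761605e+00  4.44089210e-16
  6.72284308e-01 -2.53231002e+00]
[-5.60971030e-01  5.91692299e-01  1.87761605e+00 -4.44089210e-16
  6.72284308e-01  6.09282635e-01]
[-5.60971030e-01  5.91692299e-01  1.87761605e+00 -8.88178420e-16
  6.72284308e-01 -2.53231002e+00]
```

Sizes and handle depth agree with the description (139x109 mm, bar 79 mm, depth within 0.3 mm), and the bar and rim centres agree to 1 mm. Grasping now.

```bash
python3 - <<'E'
from h import *
from rig import ctrl,sensors
c=np.array([511.2,-286.]);o=down(-2.72+np.pi/2)
ctrl.goto([*c,170],o); ctrl.move_straight([*c,83],vel=100)
print(sensors.observe()['wrist_force'])
ctrl.set_gripper(5); s=sensors.observe();print(s['gripper_width'],s['wrist_force'],s['eef_pos'],s['t'])
ctrl.move_straight([*c,250],vel=120)
s=sensors.observe();print(s['gripper_width'],s['wrist_force'],s['ft_torque'],s['t'])
ctrl.goto([488.6,283,250],down(-2.908+np.pi/2))
s=sensors.observe();print(s['gripper_width'],s['wrist_force'],s['joints'],s['eef_pos'],s['t'])
for n in("top","side"):
    p,d=viewer.grab_frame(n); cv2.imwrite(f"pics/{n}1.png",p[...,::-1]); np.save(f"pics/{n}1.npy",d)
E
```

```text
[-0.03285334 -0.2183787   0.41922926]
13.071217597466703 [-0.48443027 -0.80047964  0.94951859] [ 511.30293144 -286.07808529   83.07496605] 3.4667
13.106548886726188 [-0.10821195  0.60896478 -3.36315276] [-0.01852275  0.03817823  0.00784498] 5.0083
12.903874224271123 [ 0.05280357  0.35399552 -2.90846575] [ 4.70013777e-01  3.53190436e-01  1.78623966e+00 -2.15653371e-04
  1.00216322e+00  1.80808516e+00] [489.02243357 282.32697314 249.98407486] 7.0583
```

View pics/side1.png

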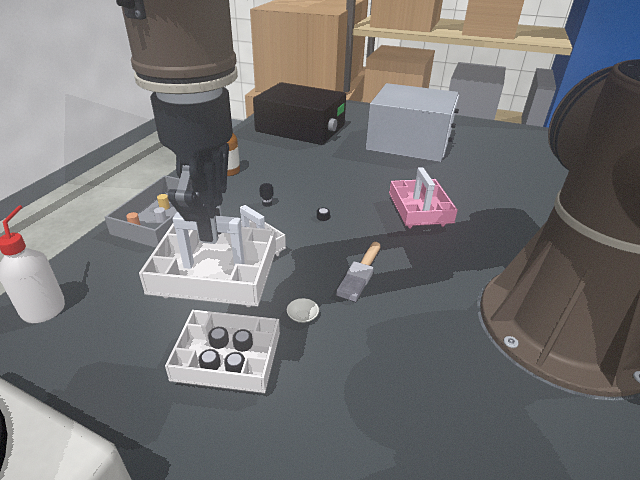

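View pics/top1.png

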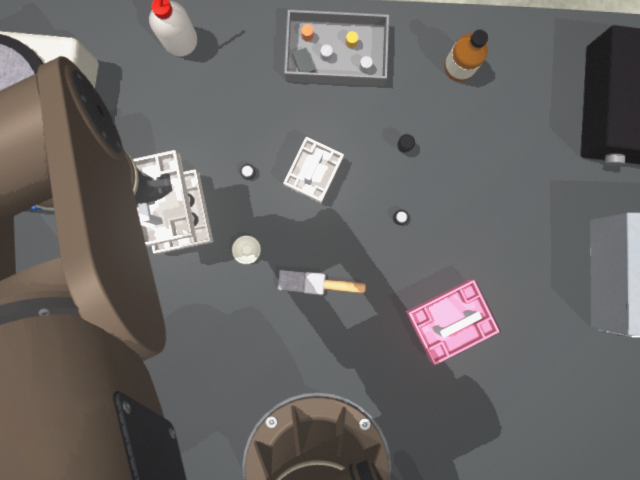

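The side view shows the tray held level at about (215,260), above and behind the base at (223,352). The top view shows it at (165,200) over the base, partly hidden by the arm. I'll lower it to just above the rim and overlay the predicted rims to check.

```bash
python3 - <<'E'
from h import *
from rig import ctrl,sensors
ctrl.move_straight([488.6,283,145],vel=100,ori=down(-2.908+np.pi/2))
s=sensors.observe();print(s['gripper_width'],s['wrist_force'],s['eef_pos'],s['t'])
p,d=viewer.grab_frame("side");p=np.ascontiguousarray(p[...,::-1]);cv2.imwrite("pics/side2.png",p)
R=lambda x,y,yaw,z,m=np.array([[-70,-55],[-70,55],[70,55],[70,-55]]):np.c_[m@np.array([[np.cos(yaw),np.sin(yaw)],[-np.sin(yaw),np.cos(yaw)]])+[x,y],[z]*4]
x,y,z=s['eef_pos']
k=4;big=cv2.resize(p[210:410,130:310],None,fx=k,fy=k,interpolation=cv2.INTER_CUBIC)[:600]
for q,c in((R(488.6,283,-2.908,52),(0,0,255)),(R(x,y,-2.908,z-83+52),(0,200,0))):
    u=proj("side",q);print(u.round(1).tolist())
    v=((u-[130,210]+.5)*k-.5).round().astype(int)
    cv2.polylines(big,[v.reshape(-1,1,2)],True,c,1)
big=cv2.resize(p[240:390,130:310],None,fx=k,fy=k,interpolation=cv2.INTER_CUBIC)
for q,c in((R(488.6,283,-2.908,52),(0,0,255)),(R(x,y,-2.908,z-83+52),(0,200,0))):
    v=((proj("side",q)-[130,240]+.5)*k-.5).round().astype(int)
    cv2.polylines(big,[v.reshape(-1,1,2)],True,c,1)
cv2.imwrite("pics/c2.png",big)
E
```

```text
12.659291622591432 [ 0.09729563  0.01650517 -3.60573432] [488.99086901 283.20954609 145.55635078] 8.3583
[[165.9, 365.0], [193.5, 308.6], [280.4, 318.3], [264.9, 377.5]]
[[156.7, 334.5], [187.1, 278.9], [278.9, 288.4], [262.1, 347.0]]
```

View pics/c2.png

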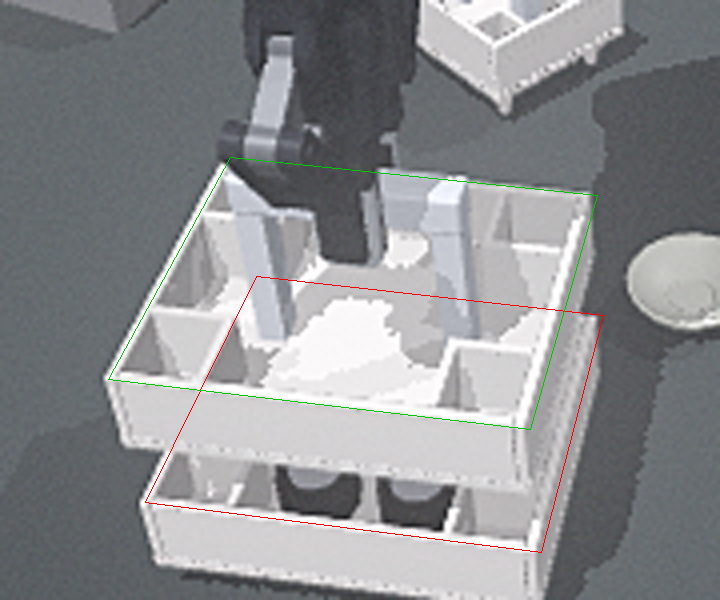

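The overlays match both rims within about 1 px (2 mm), and the offset is the same for each tray. Lowering with the force watched (seated TCP height is about 117).

```bash
python3 - <<'E'
from h import *
from rig import ctrl,sensors
z=126;ctrl.move_straight([488.6,283,z],vel=60)
while z>114:
    s=sensors.observe();print(z,s['eef_pos'].round(1),s['wrist_force'].round(1),s['gripper_width'].round(1))
    if s['wrist_force'][2]>10: break
    z-=1;ctrl.move_straight([488.6,283,z],vel=20);ctrl.sleep(.05)
p,d=viewer.grab_frame("side");p=p[...,::-1];cv2.imwrite("pics/side3.png",p)
cv2.imwrite("pics/c3.png",cv2.resize(p[240:390,130:310],None,fx=4,fy=4,interpolation=cv2.INTER_CUBIC));print(s['t'])
E
```

```text
Traceback (most recent call last):
AttributeError: 'float' object has no attribute 'round'
```

```bash
python3 - <<'E'
from h import *
from rig import ctrl,sensors
z=126
while z>114:
    s=sensors.observe();print(z,s['eef_pos'].round(1),s['wrist_force'].round(1),s['ft_torque'].round(2))
    if s['wrist_force'][2]>10: break
    z-=1;ctrl.move_straight([488.6,283,z],vel=20);ctrl.sleep(.05)
p,d=viewer.grab_frame("side");p=p[...,::-1];cv2.imwrite("pics/side3.png",p)
cv2.imwrite("pics/c3.png",cv2.resize(p[240:390,130:310],None,fx=4,fy=4,interpolation=cv2.INTER_CUBIC));print(s['t'])
E
```

```text
126 [488.3 282.8 125.5] [-0.2 -0.1 -3.8] [-0.01 -0.02  0.01]
125 [488.7 283.1 125.2] [-0.5  0.9 -2.9] [-0.   -0.   -0.03]
124 [488.6 283.  124. ] [ 0.9  0.  -3.4] [ 0.02 -0.01  0.02]
123 [488.6 283.  123. ] [-0.1 -0.1 -2.4] [-0.03  0.01 -0.05]
122 [488.6 283.  121.9] [ 1.   0.1 -2.7] [0.   0.02 0.03]
121 [488.6 283.  121. ] [-0.7 -0.6 -4.3] [ 0.01  0.07 -0.02]
120 [488.6 283.  120. ] [ 0.2  0.  -3.1] [0.03 0.   0.02]
119 [488.6 283.  119. ] [ 0.6 -0.9 -3.5] [-0.03  0.02  0.06]
118 [488.6 283.  118. ] [ 0.2  0.2 -3.8] [-0.08 -0.02  0.04]
117 [488.7 283.  117.1] [ 0.7 -1.  -0.7] [-0.16 -0.07  0.02]
116 [488.9 283.  116.8] [-3.7 -4.5 14.1] [-0.45  0.41  0.  ]
11.875
```

View pics/c3.png

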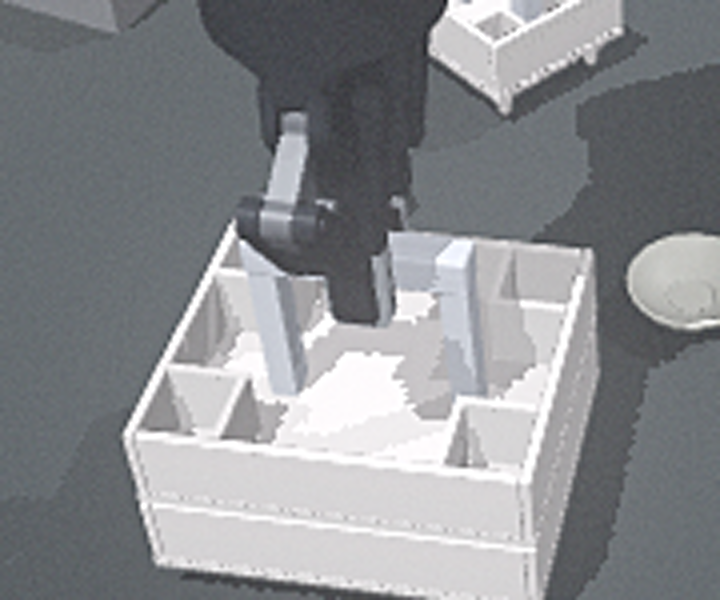

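Contact came at z 117, exactly the seated height, and the crop shows the walls flush with the joint line running evenly from (160,500) to (530,548). Releasing, withdrawing and checking.

```bash
python3 - <<'E'
from h import *
from rig import ctrl,sensors
ctrl.set_gripper(70)
ctrl.move_straight([488.6,283,260],vel=120)
s=sensors.observe();print(s['wrist_force'],s['gripper_width'])
ctrl.movej([-1.312,.48,1.596,0,1.065,-.047]);ctrl.sleep(.3)
P={}
for n in("top","side"):
    p,d=viewer.grab_frame(n);P[n]=p[...,::-1];cv2.imwrite(f"pics/{n}4.png",P[n]);np.save(f"pics/{n}4.npy",d)
a=cv2.resize(P["top"][155:265,126:226],None,fx=4,fy=4,interpolation=cv2.INTER_CUBIC)
b=cv2.resize(P["side"][260:400,155:288],None,fx=3,fy=3,interpolation=cv2.INTER_CUBIC)
o=np.zeros((440,800,3),np.uint8);o[:,:400]=a;o[:420,400:799]=b;cv2.imwrite("pics/c4.png",o)
# rim heights from top depth along walls at rim z 86
yaw=-2.908;M=np.array([[np.cos(yaw),np.sin(yaw)],[-np.sin(yaw),np.cos(yaw)]])
c=viewer.get_calibration("top");d=np.load("pics/top4.npy")
q=np.c_[np.array([[69,54],[69,-54],[-69,54],[-69,-54],[0,54],[0,-54],[69,0],[-69,0]])@M+[488.6,283],[86]*8]
e=(q@c['R'].T+c['t'])[:,2];u=proj("top",q).round().astype(int)
print("rim z est",[round(86+float(e[i]-d[v-1:v+2,w-1:w+2].min()),1) for i,(w,v) in enumerate(u)],sensors.observe()['t'])
E
```

```text
[ 0.2729733  -0.89803276  0.42360546] 69.95267038991662
rim z est [85.0, 85.1, 88.3, 85.6, 87.3, 87.4, 1098.9, 85.5] 17.575
```

View pics/c4.png

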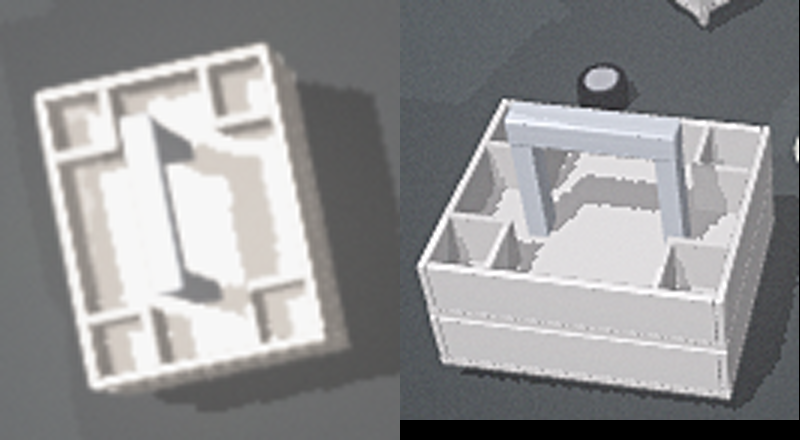

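The tray is flush and square on the base in both views: the joint line is even in the side crop from (440,318) to (728,352), and the rim is level at about 86 mm. One depth sample (1098.9) is a missing reading. Handing in.

```bash
python3 -c "
from rig import ctrl
print(ctrl.job_done())"
```

```text
the job is handed in; nothing more can be done
None
```

The large white tray with the bar handle is now stacked on the tray of specimens, long sides the same way. I gripped it by its bar and lowered it in 1 mm steps. Contact came at the expected seated height (TCP about 117 mm, peak force about 14 N). I then released it and moved the arm clear. The clock stood at 17.6 s when I last read it, just before handing in.

**Last checks:**
- **Seating:** both views show the walls flush with an even joint line all along.
- **Rim height:** the depth readings gave 85–88 mm against 86 expected. One of the eight points had no depth reading, so it was not checked.
- **Smaller tray:** I did not touch it or the pink one. Mid-task pictures showed the smaller tray where it had stood, but I did not measure it again at the end.

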